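# Present the calibration ball to the measuring head

### The job

Get the measuring head ready for its calibration check: press the console's mushroom stop fully down, then twist it clockwise as far as it goes so that it comes back up. Then pick up the calibration tray by its upright grip plate, carry it without letting the loose steel ball leave its pocket, and hold it level and still so that the ball is in line with the centre of the measuring head's lens, about 80 mm in front of it, with the ball on the lens side of the grip plate. The program finishes while still holding the tray there; nothing may touch the measuring head, and the bottle, torch and jar stay where they are.

Things in the scene. Friction and masses are not known exactly. Their poses are not given: they have to be found in the camera images.
- console: Fixed grey control console, 110 (x) x 160 (y) x 45 mm high, standing on the table; origin at the centre of its underside. The mushroom stop stands on its top, its vertical axis at x 0, y +35 mm; flat little switches, at most 9 mm high, are at y -30 and -55 mm.
- stop_top (a point): Centre of the top of the black mushroom stop, 92 mm above the table when up, 84 mm when pressed; moves with the head. The head is round, 40 mm in diameter, 18 mm thick (slightly domed, widest from 6 to 15 mm below this point), on a 20 mm stem over a 34 mm collar that tops out 57 mm above the table.
- stop_press (a joint): How far the mushroom is pressed: 0 up, 0.008 m fully down. It moves down under about 3 N and stays down when let go; a cam inside lifts it as the head is turned clockwise.
- stop_turn (a joint): How far the mushroom head is turned clockwise seen from above: 0 at the start, 0.9 rad at its stop; stays where it is left. Turning a pressed head raises it fairly evenly, by 8 mm over the 0.9 rad; it needs about 0.1 Nm at most. A clockwise turn is a negative turn about the world's z.
- tray: Loose dark metal tray, 130 (x) x 80 (y) x 12 mm, about 0.32 kg; origin at the centre of its underside. A black grip plate, 50 mm in x, 10 mm thick in y, rises from its centre to 87 mm above the underside. Ball pocket, 22 mm wide, 3 mm deep, at x +45 mm; fixed mirror disc, 36 mm wide, 24 mm high, at x -45 mm balances the ball. The pocket end starts roughly towards +y.
- pocket (a point): Point on the tray where the ball's centre lies when it is central in its pocket: x +45 mm, y 0, 21.5 mm above the tray's underside.
- ball_center (a point): Centre of the loose polished steel ball, 25 mm in diameter, 64 g. It can roll about 3 mm to either side within the pocket and rolls over the rim if the tray is tipped about 40 degrees or jerked.
- lens (a point): Centre of the front glass of the measuring head's lens, 180 mm above the table. Its x axis runs along the optical axis into the head: points in front of the lens have negative x; z is up. The lens faces roughly -y. The snout around it is 66 mm wide, growing to 84 mm; the base, 30 mm high, 150 mm wide, starts 21 mm behind the glass.
- instrument: Fixed white and grey measuring head on a column and base, 225 mm high; origin on the table, 111 mm behind the lens glass. Its -x side is the lens side.
- dropper: Bystander: small amber dropper bottle, 32 mm in diameter, 70 mm high; origin at the centre of its underside.
- torch: Bystander: pen torch lying down, 130 mm long in its x, 15 mm thick; origin under its middle.
- jar: Bystander: white jar with a steel cap, 64 mm in diameter, 75 mm high; origin at the centre of its underside.
There are look-alikes about, which are no part of the job. Leave any pink or yellow look-alike of the tray alone.

How it is judged:
On the way, in this order (a step that is already met when the one before it is completed fails the run):
1. the mushroom stop is pressed down (at least 6.5 of its 8 mm) (value of joint stop_press above 0.0065 m), for 0.1 s.
2. the mushroom is turned clockwise at least 0.65 rad and is back up within 2.5 mm, the tray still standing on the table (value of joint stop_turn above 0.65 rad and value of joint stop_press below 0.0025 m and height (world z) of tray below 0.01 m), for 0.1 s.
3. the tray is gripped and carried at least 50 mm above the table (height (world z) of tray above 0.05 m and contact force between tray and the fingers above 1 N), for 0.2 s.
At the end, for the whole second after the job is handed in: Tray held by the fingers alone, still, level within 7 degrees, ball in its pocket, 55 to 105 mm in front of the lens and within 22 mm of its axis sideways and in height; lens on the pocket side, 70 mm or more from the tray's middle; stop turned 0.65 rad or more and up within 2.5 mm (x of ball_center in the frame of lens between -0.105 and -0.055 m and y of ball_center in the frame of lens between -0.022 and 0.022 m and z of ball_center in the frame of lens between -0.022 and 0.022 m and x of lens in the frame of tray above 0.07 m and distance between ball_center and pocket below 0.012 m and angle between tray's own z axis and vertical below 0.12 rad and linear speed of tray below 0.04 m/s and angular speed of tray below 0.3 rad/s and height (world z) of tray above 0.12 m and contact force between tray and the fingers above 1 N and contact force between tray and instrument below 0.2 N and value of joint stop_turn above 0.65 rad and value of joint stop_press below 0.0025 m); the arm keeps its last pose, push and grip.
It fails at once if the ball leaves its pocket (distance between ball_center and pocket above 0.012 m).
It fails at once if something touches the measuring head (contact force between instrument and anything else above 1 N).
It fails at once if the bottle, torch or jar is moved by more than 30 mm (distance of any of dropper, torch, jar from where it was at the start of the episode above 0.03 m).
It also fails if it takes over 72 s, if anything falls off the work surface, if the arm or the gripper's body presses on something with over 40 N, if the wrist force passes 120 N, or if a joint passes its speed limit or range.

### The arm

A 7-joint arm with a two-finger parallel gripper is mounted at the origin on the work surface. World frame = base frame: x ahead of the robot, y to its left, z up, the work surface at z = 0. Lengths are in m, angles in rad, forces in N, time in s.
With the tool pointing down it reaches from about 0.4 to 0.9 m from the base axis. Payload 5.6 kg.
Tool frame: the origin (TCP) lies midway between the tips of the shut fingers; the grasp point (between the pads) lies 19 mm behind it; z points along the fingers, y is the line along which they close (so a half turn about z gives the same grasp; the last joint's range is limited). The gripper opens to 92 mm and grips with 3 to 60 N. Pads are 20 mm wide; open, the fingers measure 128 mm over their backs; the gripper's body (75 mm by 189 mm) begins 69 mm behind the grasp point.
Start: joints at [1.1, 0.468, -0.012, 1.603, 0.006, 1.071, -0.056], TCP at [0.27, -0.591, 0.215] pointing down, gripper open.
Joint ranges: [-2.53, 2.53], [-0.31, 2.02], [-1.57, 1.55], [0.28, 2.44], [-1.29, 4.43], [0.15, 1.84], [-2.92, 2.92]. Speed limits (rad/s): [2.57, 2.57, 3.14, 3.14, 3.14, 3.14, 3.14].

### API

Orientations are given as [roll, pitch, yaw] about the fixed x, y, z axes, in that order (R = Rz(yaw) Ry(pitch) Rx(roll)).
In Python, from plant import * gives the robot as it stands.
- The arm moves only by the tool play_rows, never from a script. Its argument "deltas" is a list of rows, each an object with "delta_rot": the turn, a rotation vector about the world's x, y, z in units of 0.5 rad (1.0 is 0.5 rad), a list of three; "travel": the shift along the world's x, y, z in units of 200 mm (1.0 is 200 mm), a list of three; "hand": the opening, from 0 (shut) to 1 (fully open). A call has 1 to 5 rows; each row is the pose to reach, as a shift and turn from the pose commanded when the call began; what a row does not reach only later rows make up. A row lasts 1/8 s, in which the tool goes at most 62.5 mm and 10.7 degrees, less where a joint would pass 70% of its speed; a pose out of reach is approached as far as the arm can. A call with a number of a shift or a turn outside -1 to 1 is refused whole. A call with a gripper value outside its range is refused whole. The fingers move at their own pace and stop on an object; "squeeze" is the grip in N (left out, the last holds). Time passes only in rows, so rows that repeat a pose let the fingers close. It gives the time, the measured TCP pose, the force, the opening and the grip force at its end, in the units of the state.
- get_state(): the state, without advancing time (a new reading comes with each control period).
- read_camera(name): name is "scene" or "top" or "wrist"; returns a dict with "color" (480x640x3 uint8, red, green, blue), "range_z" (480x640 float32, m along the optical axis (not along the pixel's ray), 0 where there is no reading), "camera_matrix" (3x3 intrinsics, pixels), "view" (4x4, takes a point from world to camera coordinates); the wrist camera has in their place "mount" (4x4, takes a point from camera to tool coordinates, whose origin is the TCP and whose axes are the flange's). Camera axes: x right, y down, z forward; pixel columns grow to the right and rows downward; lengths in m; the calibration is good to about 2 mm. A picture is of the moment at which its call begins: read the wrist's pose just before it.
- hand_in(): hands the job in; it is judged then, once.
The state is a dict: "clock": time; "joints": joint angles; "joint_velocities": joint speeds; "effort": joint torques, N m; "tcp_pos": TCP position; "eef_rot": TCP orientation; "contact_force": force on the tool from outside, world axes, zero at the start; "moment": the same for the moment, N m; "width": finger opening in m; "gripper_force": force on a finger pad.
Only numpy, scipy, OpenCV 4.12 (cv2) and the standard library are available. Lean on these libraries where they do the work, as an engineer would, in place of code of your own. Each camera call takes 0.05 s, during which the arm holds its last target. There are 200 camera calls.

## Working session

There is one attempt and no reset: what is moved stays moved. The work goes in short steps, Python scripts to look and compute and a tool call to move; the robot and the scene stay as the last step left them, time stands still between calls to the robot, and variables do not carry over. Pictures are saved under pics/ and viewed, at most 10 in all, crops included, and the job is handed in when it is done.

Besides the shell and the picture viewer there is one more tool, called after "Emit:" as name([rows], argument=value, ...), one row to a line, values as JSON. play_rows: Moves the arm, as the interface text tells. Shifts and turns lie within -1 to 1; 1 stands for 200 mm of shift or 0.5 rad of turn. Its arguments: {"type":"object","properties":{"deltas":{"type":"array"},"squeeze":{"type":"number"}},"required":["deltas"]}

```bash
ls; mkdir -p pics; cat > h.py <<'E'
from plant import *
import numpy as np, cv2
def cam(n):
    c=read_camera(n); np.savez('c_%s.npz'%n,**c); return c
def pts(c):
    K=c['camera_matrix'];d=c['range_z'];v,u=np.mgrid[:480,:640]
    P=np.stack([(u-K[0,2])/K[0,0]*d,(v-K[1,2])/K[1,1]*d,d],-1)
    if 'view' in c:
        T=np.linalg.inv(c['view']); return P@T[:3,:3].T+T[:3,3]
    return P
E
python3 - <<'E'
from h import *
print(get_state())
for n in('top','scene'):
    c=cam(n);cv2.imwrite('pics/%s1.png'%n,c['color'][...,::-1]);print(c['camera_matrix'],c['view'])
E
```

```text
pics
{'clock': 0.0, 'joints': array([ 1.09999825,  0.46836754, -0.01160075,  1.6036255 ,  0.0059788 ,
        1.07141556, -0.05628009]), 'joint_velocities': array([-1.79850185e-04,  2.35452224e-04, -1.01169879e-03, -4.23408058e-05,
       -5.02820767e-04, -2.13392029e-04,  2.18461142e-03]), 'effort': array([-2.22870331e-04, -5.20587659e+01, -1.26815689e-02, -2.43754077e+01,
       -5.67014166e-02,  1.72621541e-02,  1.51575696e-04]), 'tcp_pos': array([ 0.2693584 , -0.59091115,  0.21364584]), 'eef_rot': array([-3.13981453e+00,  1.06897891e-04,  4.27742105e-01]), 'contact_force': array([-0.2663371 ,  0.49924627, -0.44118476]), 'moment': array([0.01062051, 0.0264147 , 0.0184369 ]), 'gripper_force': 0.0, 'width': 0.09186465692047405}
[[597.12258601   0.         316.56823367]
 [  0.         597.12258601 243.30780423]
 [  0.           0.           1.        ]] [[ 0.01378101 -0.99968975  0.0207482  -0.08083191]
 [-0.98259388 -0.01738394 -0.18495153  0.50591139]
 [ 0.18525483 -0.01783824 -0.9825286   1.5954439 ]
 [ 0.          0.          0.          1.        ]]
[[544.8597848    0.         323.42511836]
 [  0.         544.8597848  234.12104868]
 [  0.           0.           1.        ]] [[ 0.40396657  0.91465096  0.01498793 -0.13109432]
 [ 0.60466674 -0.2546921  -0.75465891 -0.23437211]
 [-0.68643219  0.31391967 -0.6559461   1.70817623]
 [ 0.          0.          0.          1.        ]]
```

View pics/top1.png

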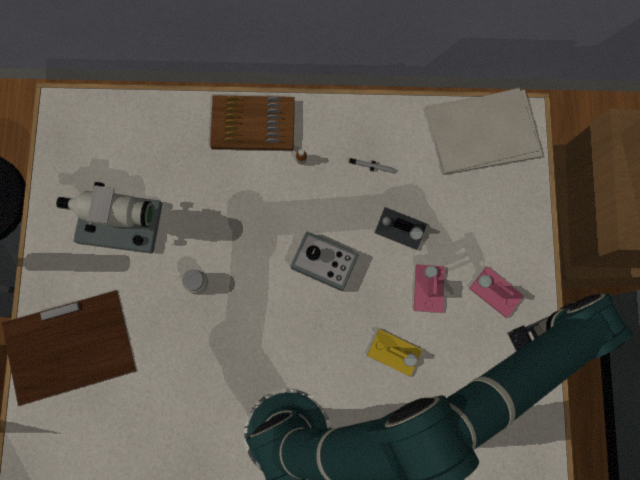

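View pics/scene1.png

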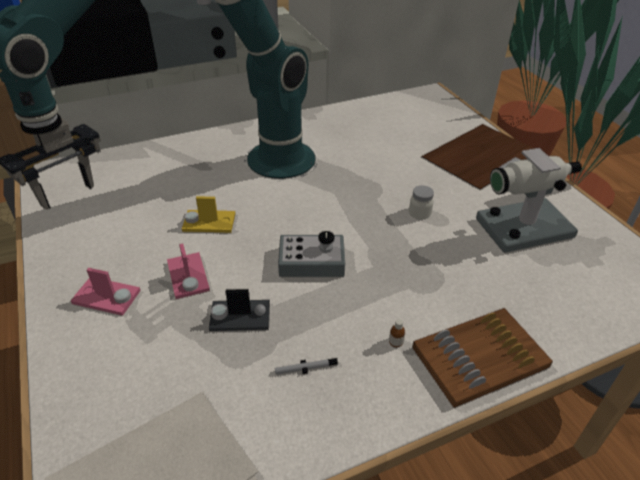

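The top view shows the console with its mushroom near (313,254), the dark tray near (402,228) with the ball at about (388,220), and the measuring head at about (120,215) with the lens near (150,213). The jar is at (195,281), the bottle at (301,156) and the torch at (373,165). In the scene view the tray is near (240,312), the mushroom at (326,238) and the lens at (500,180).

```bash
python3 - <<'E'
from h import *
C={n:dict(np.load('c_%s.npz'%n)) for n in('top','scene')}
P={n:pts(C[n]) for n in C}
def rect(xy):
    r=cv2.minAreaRect((xy*1000).astype(np.float32)); return np.round(r[0],1),np.round(r[1],1),round(r[2],1)
def win(n,u0,u1,v0,v1,z0,z1,f=None):
    m=np.zeros((480,640),bool);m[v0:v1,u0:u1]=1
    m&=(P[n][...,2]>z0)&(P[n][...,2]<z1)&(C[n]['range_z']>0)
    if f is not None:m&=f(C[n]['color'].astype(int))
    return P[n][m]
W={'top':dict(con=(285,365,225,295),tray=(370,435,200,255),inst=(50,165,175,258),jar=(178,212,264,298),drop=(290,312,144,165),torch=(345,400,152,178)),
'scene':dict(con=(270,352,225,285),tray=(200,280,280,335),inst=(470,585,145,255),jar=(405,440,180,222),drop=(385,410,318,350),torch=(270,345,352,380))}
Z=dict(con=[(.037,.052),(.075,.1)],tray=[(.006,.016),(.019,.03),(.03,.045),(.055,.095)],inst=[(.02,.04),(.12,.24)],jar=[(.06,.09)],drop=[(.02,.09)],torch=[(.006,.03)])
dark=lambda c:c.sum(-1)<200
for n in C:
  for k,w in W[n].items():
    for z in Z[k]:
      q=win(n,*w,*z)
      if len(q)>5: print(n,k,z,len(q),'mean',np.round(q.mean(0)*1000,1),'zq',np.round(np.percentile(q[:,2],[5,50,98])*1000,1),*rect(q[:,:2]))
E
```

```text
top con (0.037, 0.052) 1968 mean [458.9 -96.6  45.3] zq [39.6 45.4 51.4] [461.8 -94.3] [160.1 111.1] 67.3
top con (0.075, 0.1) 169 mean [474.5 -62.2  89. ] zq [82.3 89.3 96.5] [475.  -62.1] [37.7 37.8] 23.8
top tray (0.006, 0.016) 839 mean [ 562.6 -307.2   10.8] zq [ 6.4 10.8 15.8] [ 568.3 -315.9] [184.  157.8] 89.0
top tray (0.019, 0.03) 210 mean [ 554.9 -325.4   23.7] zq [19.4 23.8 29.5] [ 561.  -309.3] [127.1  79.1] 68.5
top tray (0.03, 0.045) 60 mean [ 564.7 -298.    34.9] zq [30.2 33.3 43.4] [ 559.4 -308.3] [101.8  26. ] 72.6
top tray (0.055, 0.095) 119 mean [ 561.2 -309.7   79.2] zq [58.2 83.5 93.4] [ 562.6 -310.5] [49.4 11.7] 69.8
top inst (0.02, 0.04) 1886 mean [530.3 471.4  29.2] zq [22.8 29.1 37.2] [564.  484.2] [223.  151.7] 82.9
top inst (0.12, 0.24) 2706 mean [556.7 451.2 208.6] zq [182.2 211.4 228.9] [569.1 469.2] [129.2 235.3] 7.9
top jar (0.06, 0.09) 358 mean [397.3 257.4  74.5] zq [68.3 74.5 82.2] [397.7 257.7] [55.1 54.8] 69.0
top drop (0.02, 0.09) 136 mean [761.6 -22.   46.1] zq [22.6 45.9 73.1] [776.1 -17.6] [63.  30.1] 27.3
top torch (0.006, 0.03) 284 mean [ 747.
[... 563 characters left out ...]
] zq [30.7 34.9 44.8] [ 575.1 -298.1] [79.3 18. ] 75.8
scene tray (0.055, 0.095) 313 mean [ 567.6 -311.1   74.8] zq [57.4 75.9 89.2] [ 566.1 -311.5] [50.3 16.3] 62.6
scene inst (0.02, 0.04) 2625 mean [580.3 473.2  29.5] zq [23.7 29.7 36.4] [568.  483.6] [228.3 155.5] 83.7
scene inst (0.12, 0.24) 2820 mean [579.7 439.1 195.3] zq [139.3 198.1 226.7] [571. 467.] [236.4 109.1] 69.3
scene jar (0.06, 0.09) 285 mean [405.3 254.9  72.9] zq [62.5 74.1 78.7] [400.6 257.8] [54.9 59.4] 62.5
scene drop (0.02, 0.09) 281 mean [770.6 -29.2  45.6] zq [22.7 44.8 71.2] [768.6 -27.2] [31.8 26.1] 57.6
scene torch (0.006, 0.03) 465 mean [ 751.7 -227.9   12.1] zq [ 7.6 12.3 16.6] [ 751.1 -226.8] [127.9  30.9] 69.8
```

```bash
python3 - <<'E'
from h import *
c=dict(np.load('c_top.npz'))['color'][...,::-1];s=dict(np.load('c_scene.npz'))['color'][...,::-1]
r=lambda a,u0,v0,w,h:cv2.resize(a[v0:v0+h,u0:u0+w],(390,290),interpolation=cv2.INTER_CUBIC)
cv2.imwrite('pics/mix.png',np.vstack([np.hstack([r(c,285,200,156,116),r(c,50,170,130,97)]),np.hstack([r(s,190,220,170,126),r(s,460,130,150,112)])]))
E
```

```text
(no output)
```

View pics/mix.png

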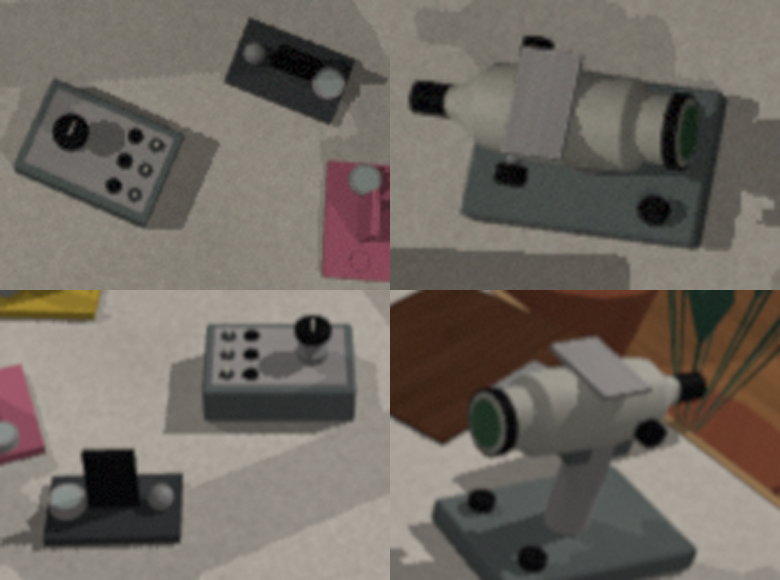

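Upper left of this mosaic: console and tray seen from above, with the ball at the +y end. Upper right: the measuring head. The bottom row shows the same from the scene camera, with the green glass at about (488,420).

The two views agree within a few mm:

| Item | Position (mm) | Yaw |
|---|---|---|
| Stop | (476.5, -62) | - |
| Tray | (562.5, -310.5) | about 70° |
| Lens axis | - | about 83° |

I'm moving to a point above the stop with the fingers shut.

Emit:
play_rows([
  {"travel": [0.345, 0.88, 0], "delta_rot": [0, 0, 0.8], "hand": 0},
  {"travel": [0.345, 0.88, 0], "delta_rot": [0, 0, 0.8], "hand": 0},
  {"travel": [0.345, 0.88, 0], "delta_rot": [0, 0, 0.8], "hand": 0},
  {"travel": [0.345, 0.88, 0], "delta_rot": [0, 0, 0.8], "hand": 0},
], squeeze=20)

```text
clock: 0.6
tcp_pos: [0.341, -0.4107, 0.2146]
eef_rot: [-3.141, -0.002, 0.836]
contact_force: [-0.4, -0.5, 0.6]
width: 0.0544
gripper_force: 0.0
```

Emit:
play_rows([
  {"travel": [0.345, 0.88, 0], "delta_rot": [0, 0, 0.8], "hand": 0},
  {"travel": [0.345, 0.88, 0], "delta_rot": [0, 0, 0.8], "hand": 0},
  {"travel": [0.345, 0.88, 0], "delta_rot": [0, 0, 0.8], "hand": 0},
  {"travel": [0.345, 0.88, 0], "delta_rot": [0, 0, 0.8], "hand": 0},
])

```text
clock: 1.1
tcp_pos: [0.4091, -0.2361, 0.2147]
eef_rot: [3.141, -0.001, 1.234]
contact_force: [0.9, -1.0, 0.2]
width: 0.0135
gripper_force: 0.0
```

Emit:
play_rows([
  {"travel": [0.345, 0.88, 0], "delta_rot": [0, 0, 0.8], "hand": 0},
  {"travel": [0.345, 0.88, 0], "delta_rot": [0, 0, 0.8], "hand": 0},
  {"travel": [0.345, 0.88, 0], "delta_rot": [0, 0, 0.8], "hand": 0},
  {"travel": [0.345, 0.88, 0], "delta_rot": [0, 0, 0.8], "hand": 0},
  {"travel": [0.345, 0.88, 0], "delta_rot": [0, 0, 0.8], "hand": 0},
])

```text
clock: 1.72
tcp_pos: [0.4765, -0.0655, 0.2142]
eef_rot: [-3.141, 0.001, 1.625]
contact_force: [0.0, -0.2, -0.5]
width: 0.0009
gripper_force: 0.0
```

```bash
python3 - <<'E'
from h import *
from scipy.spatial.transform import Rotation as R
C={n:dict(np.load('c_%s.npz'%n)) for n in('top','scene')}
W={'top':(140,160,195,232),'scene':(485,512,165,200)}
uv={};Pm=[]
for n,(a,b,c_,d) in W.items():
    I=C[n]['color'].astype(int);m=np.zeros((480,640),bool)
    m[c_:d,a:b]=((I[...,1]-I[...,0])>12)[c_:d,a:b]
    e=cv2.fitEllipse(cv2.convexHull(np.argwhere(m)[:,::-1].astype(np.float32)))
    q=pts(C[n])[m];print(n,m.sum(),e,np.median(q,0))
    uv[n]=np.array(e[0]);Pm.append(C[n]['camera_matrix']@C[n]['view'][:3])
X=cv2.triangulatePoints(Pm[0],Pm[1],uv['top'],uv['scene']).ravel();print('lens',X[:3]/X[3])
s=get_state();c=cam('wrist');T=np.eye(4);T[:3,:3]=R.from_euler('xyz',s['eef_rot']).as_matrix();T[:3,3]=s['tcp_pos']
T=T@c['mount'];P=pts(c)@T[:3,:3].T+T[:3,3]
print(s['tcp_pos'],s['eef_rot'])
near=np.hypot(P[...,0]-.4765,P[...,1]+.0625)<.035
for z in((.08,.1),(.04,.05)):
    m=(P[...,2]>z[0])&(P[...,2]<z[1])&(c['range_z']>0)
    if z[0]>.07:m&=near
    else:m&=(np.hypot(P[...,0]-.463,P[...,1]+.095)<.12)
    q=P[m];print(z,len(q),np.median(q,0),np.percentile(q[:,2],[50,98]) if len(q) else 0,cv2.minAreaRect((q[:,:2]*1000).astype(np.float32)))
cv2.imwrite('pics/w1.png',c['color'][...,::-1])
E
```

```text
top 66 ((148.84188842773438, 213.9817657470703), (5.373613357543945, 16.4505672454834), 6.302411079406738) [0.54905909 0.35533737 0.18277151]
scene 142 ((496.2677917480469, 181.19651794433594), (9.977664947509766, 17.33112144470215), 171.90367126464844) [0.55249986 0.35539317 0.18209083]
lens [0.55040276 0.35599831 0.18059576]
[ 0.47650456 -0.06545437  0.2141787 ] [-3.14065641e+00  5.77029515e-04  1.62536232e+00]
(0.08, 0.1) 1543 [ 0.47639304 -0.05921756  0.08980847] [0.08980847 0.09260131] ((476.6634826660156, -60.745147705078125), (38.807220458984375, 39.20106887817383), 56.561119079589844)
(0.04, 0.05) 11762 [ 0.45304853 -0.07854997  0.04571736] [0.04571736 0.04880958] ((462.9923095703125, -92.94944763183594), (159.36276245117188, 110.13695526123047), 66.93354034423828)
```

View pics/w1.png

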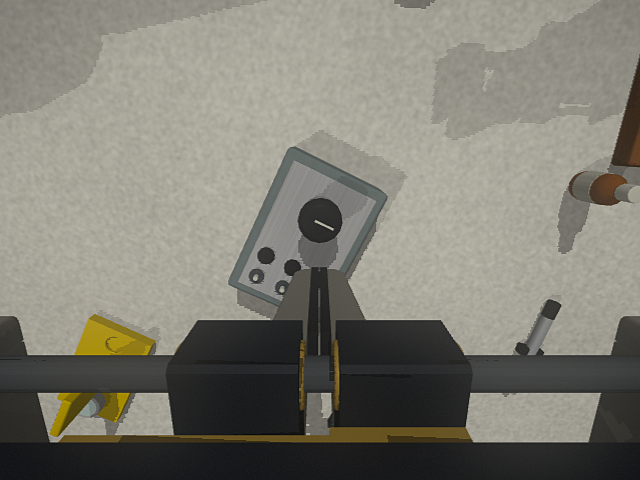

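The wrist view shows the mushroom at (320,220) on the console, with the shut fingers just below it. Stop axis is at about (476.6, -61) and the lens at (550.4, 356, 180.6). Next I descend and press.

Emit:
play_rows([
  {"travel": [0, 0.02, -0.2], "delta_rot": [0, 0, 0], "hand": 0},
  {"travel": [0, 0.02, -0.4], "delta_rot": [0, 0, 0], "hand": 0},
  {"travel": [0, 0.02, -0.54], "delta_rot": [0, 0, 0], "hand": 0},
  {"travel": [0, 0.02, -0.59], "delta_rot": [0, 0, 0], "hand": 0},
  {"travel": [0, 0.02, -0.61], "delta_rot": [0, 0, 0], "hand": 0},
])

```text
clock: 2.4
tcp_pos: [0.4767, -0.0607, 0.0926]
eef_rot: [-3.142, 0.0, 1.626]
contact_force: [-0.0, 0.5, 0.5]
width: 0.0005
gripper_force: 0.0
```

Emit:
play_rows([
  {"travel": [0, 0, -0.01], "delta_rot": [0, 0, 0], "hand": 0},
  {"travel": [0, 0, -0.02], "delta_rot": [0, 0, 0], "hand": 0},
  {"travel": [0, 0, -0.03], "delta_rot": [0, 0, 0], "hand": 0},
  {"travel": [0, 0, -0.04], "delta_rot": [0, 0, 0], "hand": 0},
])

```text
clock: 2.9
tcp_pos: [0.4772, -0.0598, 0.085]
eef_rot: [3.14, 0.001, 1.628]
contact_force: [-0.4, -2.4, 2.8]
width: 0.0003
gripper_force: 1.6
```

Emit:
play_rows([
  {"travel": [0, 0, -0.01], "delta_rot": [0, 0, 0], "hand": 0},
  {"travel": [0, 0, -0.02], "delta_rot": [0, 0, 0], "hand": 0},
  {"travel": [0, 0, -0.02], "delta_rot": [0, 0, 0], "hand": 0},
])

```text
clock: 3.28
tcp_pos: [0.4775, -0.0598, 0.0832]
eef_rot: [3.14, 0.002, 1.628]
contact_force: [-7.7, -2.5, 29.3]
width: 0.0004
gripper_force: 14.3
```

Force rises to 29 N at z 83 mm, so the stop is fully down. Next I go up, open, and come down around the head.

Emit:
play_rows([
  {"travel": [0, 0, 0.06], "delta_rot": [0, 0, 0], "hand": 0},
  {"travel": [0, -0.005, 0.12], "delta_rot": [0, 0, 0], "hand": 0.65},
  {"travel": [0, -0.005, 0.12], "delta_rot": [0, 0, 0], "hand": 0.65},
  {"travel": [0, -0.005, 0.12], "delta_rot": [0, 0, 0], "hand": 0.65},
  {"travel": [0, -0.005, 0.12], "delta_rot": [0, 0, 0], "hand": 0.65},
])

```text
clock: 3.9
tcp_pos: [0.4763, -0.0604, 0.1041]
eef_rot: [-3.141, -0.0, 1.628]
contact_force: [-0.2, 0.3, -1.0]
width: 0.0383
gripper_force: 0.0
```

Emit:
play_rows([
  {"travel": [0, 0, 0], "delta_rot": [0, 0, 0], "hand": 0.65},
  {"travel": [0, 0, 0], "delta_rot": [0, 0, 0], "hand": 0.65},
  {"travel": [0, 0, 0], "delta_rot": [0, 0, 0], "hand": 0.65},
])

```text
clock: 4.28
tcp_pos: [0.4766, -0.0604, 0.1045]
eef_rot: [-3.142, -0.0, 1.628]
contact_force: [0.4, -0.6, -0.0]
width: 0.0597
gripper_force: 0.0
```

```bash
python3 - <<'E'
from h import *
from scipy.spatial.transform import Rotation as R
s=get_state();c=cam('wrist');T=np.eye(4);T[:3,:3]=R.from_euler('xyz',s['eef_rot']).as_matrix();T[:3,3]=s['tcp_pos']
T=T@c['mount'];P=pts(c)@T[:3,:3].T+T[:3,3]
print(s['tcp_pos'],s['eef_rot'],s['width'])
m=(np.hypot(P[...,0]-.4765,P[...,1]+.061)<.022)&(P[...,2]>.06)&(P[...,2]<.1)&(c['range_z']>0)&(c['color'].max(-1)<90)
q=P[m];print(len(q),q.mean(0),np.percentile(q[:,2],[50,98]),cv2.minAreaRect((q[:,:2]*1000).astype(np.float32)))
E
```

```text
[ 0.47660358 -0.06040223  0.10451957] [-3.14151412e+00 -2.69039463e-05  1.62781563e+00] 0.05971909551431974
3155 [ 0.47628233 -0.05804105  0.0810008 ] [0.08175272 0.0839134 ] ((476.5682067871094, -60.781654357910156), (38.87675094604492, 39.492340087890625), 10.021562576293945)
```

The top now stands at 84 mm, so it has stayed down. I descend and grip the head.

Emit:
play_rows([
  {"travel": [0, 0, -0.08], "delta_rot": [0, 0, 0], "hand": 0.65},
  {"travel": [0, 0, -0.16], "delta_rot": [0, 0, 0], "hand": 0.65},
  {"travel": [0, 0, -0.22], "delta_rot": [0, 0, 0], "hand": 0.65},
  {"travel": [0, 0, -0.24], "delta_rot": [0, 0, 0], "hand": 0.65},
  {"travel": [0, 0, -0.24], "delta_rot": [0, 0, 0], "hand": 0.35},
])

```text
clock: 4.95
tcp_pos: [0.4765, -0.0603, 0.0562]
eef_rot: [-3.141, -0.0, 1.628]
contact_force: [0.4, 0.4, 0.1]
width: 0.0518
gripper_force: 0.0
```

Emit:
play_rows([
  {"travel": [0, 0, 0], "delta_rot": [0, 0, 0], "hand": 0.3},
  {"travel": [0, 0, 0], "delta_rot": [0, 0, 0], "hand": 0.3},
  {"travel": [0, 0, 0], "delta_rot": [0, 0, 0], "hand": 0.3},
  {"travel": [0, 0, 0], "delta_rot": [0, 0, 0], "hand": 0.3},
], squeeze=25)

```text
clock: 5.45
tcp_pos: [0.477, -0.0605, 0.0569]
eef_rot: [3.141, 0.0, 1.628]
contact_force: [0.5, 1.1, 1.4]
width: 0.0389
gripper_force: 25.0
```

Emit:
play_rows([
  {"travel": [0, 0, 0.004], "delta_rot": [0, 0, -0.2], "hand": 0.3},
  {"travel": [0, 0, 0.008], "delta_rot": [0, 0, -0.4], "hand": 0.3},
  {"travel": [0, 0, 0.012], "delta_rot": [0, 0, -0.6], "hand": 0.3},
  {"travel": [0, 0, 0.017], "delta_rot": [0, 0, -0.8], "hand": 0.3},
  {"travel": [0, 0, 0.021], "delta_rot": [0, 0, -0.95], "hand": 0.3},
])

```text
clock: 6.08
tcp_pos: [0.4771, -0.0604, 0.061]
eef_rot: [3.141, -0.0, 1.15]
contact_force: [0.8, 0.1, -0.8]
width: 0.0385
gripper_force: 25.0
```

Emit:
play_rows([
  {"travel": [0, 0, 0.004], "delta_rot": [0, 0, -0.2], "hand": 0.3},
  {"travel": [0, 0, 0.008], "delta_rot": [0, 0, -0.4], "hand": 0.3},
  {"travel": [0, 0, 0.012], "delta_rot": [0, 0, -0.6], "hand": 0.3},
  {"travel": [0, 0, 0.017], "delta_rot": [0, 0, -0.75], "hand": 0.3},
  {"travel": [0, 0, 0.02], "delta_rot": [0, 0, -0.9], "hand": 0.3},
])

```text
clock: 6.7
tcp_pos: [0.4777, -0.0604, 0.0645]
eef_rot: [3.14, -0.002, 0.702]
contact_force: [4.3, -0.8, -11.1]
width: 0.0393
gripper_force: 29.2
```

Emit:
play_rows([
  {"travel": [0, 0, 0], "delta_rot": [0, 0, 0], "hand": 0.3},
  {"travel": [0, 0, 0], "delta_rot": [0, 0, 0], "hand": 0.3},
])

```text
clock: 6.95
tcp_pos: [0.4777, -0.0604, 0.0645]
eef_rot: [3.14, -0.002, 0.706]
contact_force: [4.9, -1.5, -10.2]
width: 0.0389
gripper_force: 28.8
```

The head has turned about 0.9 rad and is against its stop. I release it, go up, and check its height and mark.

Emit:
play_rows([
  {"travel": [0, 0, -0.01], "delta_rot": [0, 0, 0], "hand": 0.65},
  {"travel": [0, 0, -0.01], "delta_rot": [0, 0, 0], "hand": 0.65},
  {"travel": [0, 0, -0.01], "delta_rot": [0, 0, 0], "hand": 0.65},
  {"travel": [0, 0, 0.15], "delta_rot": [0, 0, 0], "hand": 0.65},
  {"travel": [0, 0, 0.4], "delta_rot": [0, 0, 0], "hand": 0.65},
])

```text
clock: 7.58
tcp_pos: [0.475, -0.0603, 0.1446]
eef_rot: [-3.138, 0.003, 0.703]
contact_force: [0.4, 0.0, -0.3]
width: 0.0595
gripper_force: 0.0
```

Emit:
play_rows([
  {"travel": [0, 0, 0.3], "delta_rot": [0, 0, 0], "hand": 0.65},
  {"travel": [0, 0, 0.35], "delta_rot": [0, 0, 0], "hand": 0.65},
  {"travel": [0, 0, 0.35], "delta_rot": [0, 0, 0], "hand": 0.65},
  {"travel": [0, 0, 0.35], "delta_rot": [0, 0, 0], "hand": 0.65},
])

```text
clock: 8.07
tcp_pos: [0.4753, -0.0604, 0.2131]
eef_rot: [-3.139, 0.002, 0.703]
contact_force: [0.3, -0.5, 0.0]
width: 0.0601
gripper_force: 0.0
```

```bash
python3 - <<'E'
from h import *
from scipy.spatial.transform import Rotation as R
s=get_state();c=cam('wrist');T=np.eye(4);T[:3,:3]=R.from_euler('xyz',s['eef_rot']).as_matrix();T[:3,3]=s['tcp_pos']
T=T@c['mount'];P=pts(c)@T[:3,:3].T+T[:3,3]
print(s['tcp_pos'],s['eef_rot'],s['width'])
m=(np.hypot(P[...,0]-.4765,P[...,1]+.061)<.022)&(P[...,2]>.06)&(P[...,2]<.1)&(c['range_z']>0)
def mark(c,m):
    k=m&(c['color'].min(-1)>120);return k
q=P[m&(c['color'].max(-1)<90)];print(len(q),np.percentile(q[:,2],[50,98]))
k=m&(c['color'].min(-1)>110)&(P[...,2]>.085);print('mark',k.sum(),cv2.fitLine((P[k][:,:2]*1000).astype(np.float32),cv2.DIST_HUBER,0,.01,.01).ravel())
t=cam('top');t=t;Pt=pts(t);m=(Pt[...,2]>.065)&(Pt[...,2]<.095)&(np.hypot(Pt[...,0]-.5625,Pt[...,1]+.31)<.06)
q=Pt[m];print('tray',q.mean(0),cv2.minAreaRect((q[:,:2]*1000).astype(np.float32)))
cv2.imwrite('pics/w2.png',c['color'][...,::-1])
E
```

```text
[ 0.47532464 -0.06042062  0.21311968] [-3.13914389e+00  2.32615128e-03  7.02613951e-01] 0.06007404301750602
1486 [0.08915709 0.09164178]
mark 48 [ 2.6310965e-01 -9.6476597e-01  4.7765198e+02 -6.4374733e+01]
tray [ 0.56136711 -0.31014809  0.08232878] ((563.1143798828125, -310.5191650390625), (49.10622787475586, 12.337120056152344), 67.4811782836914)
```

View pics/w2.png

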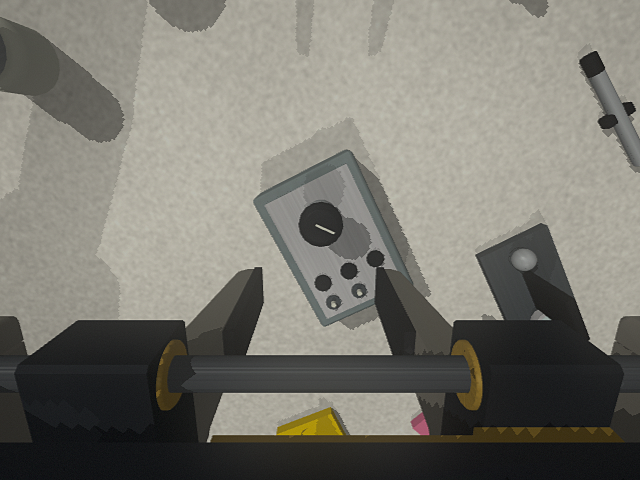

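The white mark on the head has followed the gripper's turn at (324,228), and the top is back at 92 mm. The tray with its ball shows at (524,260). I go over the tray next.

Emit:
play_rows([
  {"travel": [0.22, -0.63, 0], "delta_rot": [0, 0, 0.49], "hand": 0.65},
  {"travel": [0.22, -0.63, 0], "delta_rot": [0, 0, 0.49], "hand": 0.65},
  {"travel": [0.22, -0.63, 0], "delta_rot": [0, 0, 0.49], "hand": 0.65},
])

```text
clock: 8.55
tcp_pos: [0.5202, -0.1909, 0.213]
eef_rot: [-3.14, 0.002, 0.942]
contact_force: [-0.1, 0.9, -0.7]
width: 0.0596
gripper_force: 0.0
```

Emit:
play_rows([
  {"travel": [0.22, -0.62, 0], "delta_rot": [0, 0, 0.49], "hand": 0.65},
  {"travel": [0.22, -0.62, 0], "delta_rot": [0, 0, 0.49], "hand": 0.65},
  {"travel": [0.22, -0.62, 0], "delta_rot": [0, 0, 0.49], "hand": 0.65},
  {"travel": [0.22, -0.62, 0], "delta_rot": [0, 0, 0.49], "hand": 0.65},
  {"travel": [0.22, -0.62, 0], "delta_rot": [0, 0, 0.49], "hand": 0.65},
])

```text
clock: 9.18
tcp_pos: [0.5647, -0.3078, 0.2145]
eef_rot: [-3.14, -0.001, 1.195]
contact_force: [-0.6, 0.2, 0.5]
width: 0.0595
gripper_force: 0.0
```

```bash
cat > t.py <<'E'
from h import *
from scipy.spatial.transform import Rotation as R
s=get_state();c=cam('wrist');T=np.eye(4);T[:3,:3]=R.from_euler('xyz',s['eef_rot']).as_matrix();T[:3,3]=s['tcp_pos']
T=T@c['mount'];P=pts(c)@T[:3,:3].T+T[:3,3]
print(s['tcp_pos'],s['eef_rot'],s['width'])
near=(np.hypot(P[...,0]-.563,P[...,1]+.31)<.08)&(c['range_z']>0)
for z in((.006,.016),(.02,.045),(.075,.095)):
    q=P[near&(P[...,2]>z[0])&(P[...,2]<z[1])&((c['color'].max(-1)<75)|(z[0]==.02))]
    print(z,len(q),q.mean(0),np.percentile(q[:,2],[50,98]),cv2.minAreaRect((q[:,:2]*1000).astype(np.float32)))
cv2.imwrite('pics/w3.png',c['color'][...,::-1])
E
python3 t.py
```

```text
[ 0.56468396 -0.30782597  0.21446121] [-3.14039021e+00 -1.04427058e-03  1.19532789e+00] 0.059500541674153286
(0.006, 0.016) 3803 [ 0.57877352 -0.31138731  0.01196846] [0.01197578 0.01354652] ((564.4378662109375, -310.04119873046875), (129.95211791992188, 78.19835662841797), 68.77706909179688)
(0.02, 0.045) 1088 [ 0.56173929 -0.31522477  0.02676417] [0.02508497 0.03432995] ((562.7890014648438, -311.4649963378906), (118.85079193115234, 35.2733268737793), 69.09163665771484)
(0.075, 0.095) 591 [ 0.56483472 -0.30776688  0.0864879 ] [0.08668766 0.0881964 ] ((564.2020263671875, -309.13677978515625), (49.29776382446289, 9.044819831848145), 68.46887969970703)
```

View pics/w3.png

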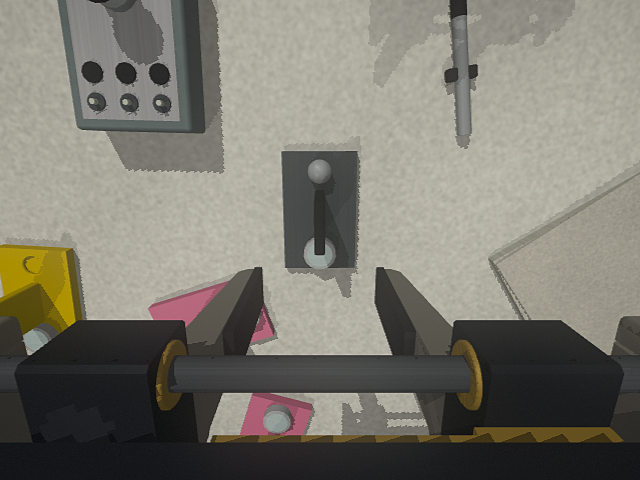

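The wrist view shows the tray square to the fingers, with the ball at (319,171), the plate at (320,223) and the mirror at (319,253). I descend and grip the plate.

Emit:
play_rows([
  {"travel": [0, -0.007, -0.25], "delta_rot": [0, 0, 0.01], "hand": 0.65},
  {"travel": [0, -0.007, -0.5], "delta_rot": [0, 0, 0.01], "hand": 0.65},
  {"travel": [0, -0.007, -0.75], "delta_rot": [0, 0, 0.01], "hand": 0.65},
  {"travel": [0, -0.007, -0.85], "delta_rot": [0, 0, 0.01], "hand": 0.65},
  {"travel": [0, -0.007, -0.87], "delta_rot": [0, 0, 0.01], "hand": 0.4},
])

```text
clock: 9.85
tcp_pos: [0.5647, -0.3109, 0.0405]
eef_rot: [-3.141, -0.0, 1.199]
contact_force: [-0.6, 0.7, -0.2]
width: 0.0516
gripper_force: 0.0
```

Emit:
play_rows([
  {"travel": [0, 0, 0], "delta_rot": [0, 0, 0], "hand": 0.25},
  {"travel": [0, 0, 0], "delta_rot": [0, 0, 0], "hand": 0.2},
  {"travel": [0, 0, 0], "delta_rot": [0, 0, 0], "hand": 0.15},
  {"travel": [0, 0, 0], "delta_rot": [0, 0, 0], "hand": 0.12},
  {"travel": [0, 0, 0], "delta_rot": [0, 0, 0], "hand": 0.08},
], squeeze=15)

```text
clock: 10.48
tcp_pos: [0.5638, -0.3117, 0.0412]
eef_rot: [-3.14, 0.0, 1.198]
contact_force: [-4.8, 1.4, 6.3]
width: 0.0098
gripper_force: 15.0
```

Emit:
play_rows([
  {"travel": [0, 0, 0], "delta_rot": [0, 0, 0], "hand": 0.05},
  {"travel": [0, 0, 0], "delta_rot": [0, 0, 0], "hand": 0.05},
  {"travel": [0, 0, 0], "delta_rot": [0, 0, 0], "hand": 0.02},
  {"travel": [0, 0, 0], "delta_rot": [0, 0, 0], "hand": 0},
  {"travel": [0, 0, 0], "delta_rot": [0, 0, 0], "hand": 0},
], squeeze=35)

```text
clock: 11.1
tcp_pos: [0.5638, -0.3117, 0.0412]
eef_rot: [-3.14, 0.0, 1.198]
contact_force: [-4.5, 0.9, 5.0]
width: 0.0101
gripper_force: 35.0
```

Emit:
play_rows([
  {"travel": [0, 0, 0.02], "delta_rot": [0, 0, 0], "hand": 0},
  {"travel": [0, 0, 0.07], "delta_rot": [0, 0, 0], "hand": 0},
  {"travel": [0, 0, 0.14], "delta_rot": [0, 0, 0], "hand": 0},
  {"travel": [0, 0, 0.22], "delta_rot": [0, 0, 0], "hand": 0},
  {"travel": [0, 0, 0.3], "delta_rot": [0, 0, 0], "hand": 0},
])

```text
clock: 11.72
tcp_pos: [0.5649, -0.312, 0.1023]
eef_rot: [3.141, 0.0, 1.198]
contact_force: [-0.4, -0.4, -4.5]
width: 0.0099
gripper_force: 35.0
```

Emit:
play_rows([
  {"travel": [0, 0, 0.08], "delta_rot": [0, 0, 0], "hand": 0},
  {"travel": [0, 0, 0.16], "delta_rot": [0, 0, 0], "hand": 0},
  {"travel": [0, 0, 0.24], "delta_rot": [0, 0, 0], "hand": 0},
  {"travel": [0, 0, 0.32], "delta_rot": [0, 0, 0], "hand": 0},
  {"travel": [0, 0, 0.4], "delta_rot": [0, 0, 0], "hand": 0},
])

```text
clock: 12.35
tcp_pos: [0.5646, -0.3118, 0.1818]
eef_rot: [-3.142, 0.0, 1.198]
contact_force: [0.2, -0.6, -4.2]
width: 0.0098
gripper_force: 35.0
```

Emit:
play_rows([
  {"travel": [0, 0, 0.05], "delta_rot": [0, 0, 0], "hand": 0},
  {"travel": [0, 0, 0.08], "delta_rot": [0, 0, 0], "hand": 0},
  {"travel": [0, 0, 0.095], "delta_rot": [0, 0, 0], "hand": 0},
  {"travel": [0, 0, 0.095], "delta_rot": [0, 0, 0], "hand": 0},
])

```text
clock: 12.85
tcp_pos: [0.5645, -0.3118, 0.1996]
eef_rot: [-3.141, -0.0, 1.198]
contact_force: [-0.3, 0.9, -4.7]
width: 0.0097
gripper_force: 35.0
```

```bash
cat > t2.py <<'E'
from h import *
from scipy.spatial.transform import Rotation as R
s=get_state();c=cam('wrist');M=R.from_euler('xyz',s['eef_rot']).as_matrix();T=c['mount']
Q=pts(c)@T[:3,:3].T+T[:3,3]   # tool frame
print(s['tcp_pos'],s['eef_rot'],s['width'],s['contact_force'],'cam',T[:3,3])
near=(np.abs(Q[...,0])<.075)&(np.abs(Q[...,1])<.05)&(c['range_z']>0)
for z in((.022,.034),(.003,.018)):
    m=near&(Q[...,2]>z[0])&(Q[...,2]<z[1]);q=Q[m&((c['color'].max(-1)<85) if z[0]>.02 else (Q[...,0]>.025))]
    if len(q)<20: print(z,len(q));continue
    A=np.c_[q[:,:2],np.ones(len(q))];k=np.linalg.lstsq(A,q[:,2],rcond=None)[0]
    print(z,len(q),'mean',q.mean(0),'slope',k,cv2.minAreaRect((q[:,:2]*1000).astype(np.float32)),'minz',q[:,2].min())
    if z[0]<.02: print('ball world ~',M@np.r_[q[:,:2].mean(0),q[:,2].min()+.0125]+s['tcp_pos'])
E
python3 t2.py
```

```text
[ 0.56449745 -0.31178004  0.19955833] [-3.14115816e+00 -2.00948700e-05  1.19771219e+00] 0.009669502843491674 [-0.29052062  0.89751738 -4.71350319] cam [ 0.07401104 -0.00022885 -0.1700754 ]
(0.022, 0.034) 13488 mean [0.02674828 0.00316965 0.02924525] slope [ 0.00174931 -0.00097717  0.02920156] ((14.949848175048828, -0.41657257080078125), (80.14385223388672, 103.9453125), 89.92056274414062) minz 0.022037930858172294
(0.003, 0.018) 1693 mean [ 0.04629693 -0.00036518  0.0110503 ] slope [ 0.05838236 -0.00442786  0.00834575] ((42.24061965942383, -0.6857643127441406), (33.6912727355957, 24.155168533325195), 3.062584638595581) minz 0.003000348053709051
ball world ~ [ 0.58102596 -0.26853214  0.18405907]
```

The tray hangs level: its slope is about 0.1°, the top is 29 mm below the TCP, and the ball is 47 mm out. I carry it towards the lens in smooth steps.

Emit:
play_rows([
  {"travel": [0, 0.02, 0], "delta_rot": [0, 0, 0], "hand": 0},
  {"travel": [-0.005, 0.07, 0], "delta_rot": [0, 0, 0.01], "hand": 0},
  {"travel": [-0.01, 0.15, 0], "delta_rot": [0, 0, 0.03], "hand": 0},
  {"travel": [-0.015, 0.25, 0], "delta_rot": [0, 0, 0.05], "hand": 0},
  {"travel": [-0.02, 0.35, 0], "delta_rot": [0, 0, 0.07], "hand": 0},
])

```text
clock: 13.52
tcp_pos: [0.5606, -0.2397, 0.1999]
eef_rot: [3.142, -0.0, 1.235]
contact_force: [0.1, 0.7, -4.4]
width: 0.0098
gripper_force: 35.0
```

Emit:
play_rows([
  {"travel": [-0.005, 0.1, 0], "delta_rot": [0, 0, 0.02], "hand": 0},
  {"travel": [-0.01, 0.2, 0], "delta_rot": [0, 0, 0.04], "hand": 0},
  {"travel": [-0.015, 0.3, 0], "delta_rot": [0, 0, 0.06], "hand": 0},
  {"travel": [-0.02, 0.4, 0], "delta_rot": [0, 0, 0.08], "hand": 0},
  {"travel": [-0.025, 0.5, 0], "delta_rot": [0, 0, 0.1], "hand": 0},
])

```text
clock: 14.15
tcp_pos: [0.5556, -0.1405, 0.1998]
eef_rot: [3.141, 0.0, 1.283]
contact_force: [-0.5, -0.8, -5.0]
width: 0.0099
gripper_force: 35.0
```

Emit:
play_rows([
  {"travel": [-0.005, 0.1, 0], "delta_rot": [0, 0, 0.02], "hand": 0},
  {"travel": [-0.01, 0.2, 0], "delta_rot": [0, 0, 0.04], "hand": 0},
  {"travel": [-0.015, 0.3, 0], "delta_rot": [0, 0, 0.06], "hand": 0},
  {"travel": [-0.02, 0.4, 0], "delta_rot": [0, 0, 0.08], "hand": 0},
  {"travel": [-0.025, 0.5, 0], "delta_rot": [0, 0, 0.1], "hand": 0},
])

```text
clock: 14.78
tcp_pos: [0.5506, -0.0405, 0.1998]
eef_rot: [3.141, 0.0, 1.333]
contact_force: [0.0, 0.2, -4.0]
width: 0.0097
gripper_force: 35.0
```

Emit:
play_rows([
  {"travel": [-0.005, 0.1, 0], "delta_rot": [0, 0, 0.02], "hand": 0},
  {"travel": [-0.01, 0.2, 0], "delta_rot": [0, 0, 0.04], "hand": 0},
  {"travel": [-0.015, 0.3, 0], "delta_rot": [0, 0, 0.06], "hand": 0},
  {"travel": [-0.02, 0.4, 0], "delta_rot": [0, 0, 0.08], "hand": 0},
  {"travel": [-0.025, 0.5, 0], "delta_rot": [0, 0, 0.1], "hand": 0},
])

```text
clock: 15.4
tcp_pos: [0.5456, 0.0595, 0.1998]
eef_rot: [3.142, 0.0, 1.383]
contact_force: [-0.6, 0.0, -4.5]
width: 0.0099
gripper_force: 35.0
```

Emit:
play_rows([
  {"travel": [-0.005, 0.1, 0], "delta_rot": [0, 0, 0.02], "hand": 0},
  {"travel": [-0.01, 0.2, 0], "delta_rot": [0, 0, 0.04], "hand": 0},
  {"travel": [-0.015, 0.3, 0], "delta_rot": [0, 0, 0.06], "hand": 0},
  {"travel": [-0.02, 0.4, 0], "delta_rot": [0, 0, 0.08], "hand": 0},
  {"travel": [-0.025, 0.48, 0], "delta_rot": [0, 0, 0.1], "hand": 0},
])

```text
clock: 16.02
tcp_pos: [0.5405, 0.1557, 0.1998]
eef_rot: [3.142, -0.0, 1.434]
contact_force: [-0.5, 0.1, -4.0]
width: 0.0101
gripper_force: 35.0
```

Emit:
play_rows([
  {"travel": [-0.005, 0.09, 0], "delta_rot": [0, 0, 0.01], "hand": 0},
  {"travel": [-0.01, 0.17, 0], "delta_rot": [0, 0, 0.02], "hand": 0},
  {"travel": [-0.015, 0.24, 0], "delta_rot": [0, 0, 0.03], "hand": 0},
  {"travel": [-0.02, 0.3, 0], "delta_rot": [0, 0, 0.04], "hand": 0},
  {"travel": [-0.025, 0.34, 0], "delta_rot": [0, 0, 0.04], "hand": 0},
])

```text
clock: 16.65
tcp_pos: [0.5355, 0.2229, 0.1998]
eef_rot: [-3.142, 0.0, 1.453]
contact_force: [-1.1, -0.6, -5.1]
width: 0.0098
gripper_force: 35.0
```

Emit:
play_rows([
  {"travel": [0, 0.02, 0], "delta_rot": [0, 0, 0], "hand": 0},
  {"travel": [0, 0.025, 0], "delta_rot": [0, 0, 0], "hand": 0},
  {"travel": [0, 0.025, 0], "delta_rot": [0, 0, 0], "hand": 0},
  {"travel": [0, 0.025, 0], "delta_rot": [0, 0, 0], "hand": 0},
  {"travel": [0, 0.025, 0], "delta_rot": [0, 0, 0], "hand": 0},
])

```text
clock: 17.27
tcp_pos: [0.5357, 0.2268, 0.1998]
eef_rot: [3.141, 0.0, 1.452]
contact_force: [-0.1, -0.1, -5.5]
width: 0.01
gripper_force: 35.0
```

```bash
python3 t2.py; python3 - <<'E'
from h import *
s=cam('scene');t=cam('top');I=s['color'][...,::-1]
P=pts(s);d=s['range_z']
m=(np.hypot(P[...,0]-.55,P[...,1]-.356)<.03)&(P[...,2]>.14)&(P[...,2]<.22)&((s['color'][...,1].astype(int)-s['color'][...,0])>12);print('lens',m.sum(),np.median(P[m],0) if m.any() else 0)
m=(np.hypot(P[...,0]-.541,P[...,1]-.276)<.02)&(P[...,2]>.172)&(P[...,2]<.2);q=P[m];print('ball surf',len(q),q.mean(0),q.max(0),q.min(0))
cv2.imwrite('pics/fin.png',np.hstack([cv2.resize(I[100:330,300:600],(400,307)),cv2.resize(t['color'][100:330,50:350,::-1],(400,307))]))
E
```

```text
[0.5357275  0.22684921 0.19983324] [3.14146477e+00 1.45728372e-04 1.45231458e+00] 0.010036792721834178 [-0.11522834 -0.08204522 -5.54719411] cam [ 0.07408148 -0.000321   -0.17007549]
(0.022, 0.034) 13717 mean [0.02569598 0.00233435 0.02920645] slope [ 0.00137606 -0.00064639  0.02917259] ((14.86181640625, -0.2852897644042969), (103.9191665649414, 79.78108215332031), 0.07426651567220688) minz 0.022304763090673557
(0.003, 0.018) 1685 mean [ 0.04721534 -0.00031709  0.01097137] slope [ 0.06667282 -0.00305521  0.00782243] ((42.41709518432617, 0.03041362762451172), (23.933773040771484, 34.575462341308594), 89.45068359375) minz 0.0031340020691469073
ball world ~ [0.54099542 0.27376852 0.18419232]
lens 140 [0.55103096 0.35520735 0.18186807]
ball surf 92 [0.54594361 0.2695343  0.18433884] [0.5593606  0.28803848 0.1939634 ] [0.52789583 0.25663415 0.17200308]
```

View pics/fin.png

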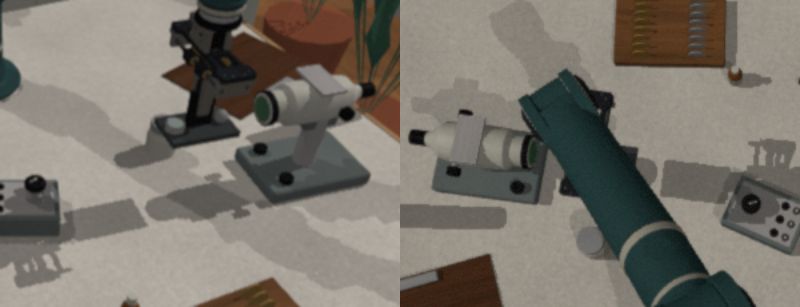

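The tray hangs in front of the lens with the ball end towards it and clear of the head. The ball is at about (541, 274, 180) and the lens at (550, 356, 181), so the ball is roughly 82 mm in front and on the axis.

```bash
python3 -c "
from plant import *
print(hand_in())"
```

```text
the job is handed in; nothing more can be done
None
```

I pressed the stop fully down and turned it back up, and I handed the job in with the tray held level and the ball about 82 mm in front of the lens and on its axis; no verdict came back.

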